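# Hold the loupe in focus over the filter dish

### The arm

A 6-joint arm with a two-finger parallel gripper is mounted at the origin on a cart in front of the work surface, level with it; the furniture and walls round the work are solid. World frame = base frame: x ahead of the robot, y to its left, z up, the work surface at z = 0. Lengths are in m, angles in rad, forces in N, time in s.
With the tool pointing down it reaches from about 0.325 to 0.775 m from the base axis. Payload 9.3 kg.
Tool frame: the origin (TCP) lies at the very end of the fingers, on their centre line; the grasp point (between the pads) lies 19 mm behind it (hold_point_z is the distance from the TCP to the grasp point, in m); z points along the fingers, y is the direction in which the jaws open and shut (so a half turn about z gives the same grasp; the last joint's range is limited). The gripper opens to 85 mm and grips with 20 to 120 N. Pads are 22 mm wide; open, the fingers measure 114 mm over their backs; the gripper's body (76 mm by 85 mm) begins 54 mm behind the grasp point. The pads swing forward as they close: fully open they stand 13 mm farther back than shut.
Start: joints at [1.006, 0.259, 0.021, 1.334, 0, 1.418], TCP at [0.22, 0.504, 0.231] pointing down, gripper open.
Joint ranges: [-3.04, 3.04], [-0.91, 1.82], [-1.04, 1.36], [-1.92, 1.95], [-1.52, 1.45], [-3.14, 3.14]. Speed limits (rad/s): [2.22, 2.22, 2.79, 3.14, 3.14, 3.14].

### API

Orientations are given as a 3x3 rotation matrix whose columns are the frame's x, y, z axes.
In Python, from plant import get_state, grab_frame, camera_model, finish_job, outline_of, hold_point_z gives the robot as it stands.
- The arm moves only by the tool step_arm, never from a script. Its argument "commands" is a list of rows, each a list of 7 numbers: the turn, a rotation vector about the tool's x, y, z in degrees, then the shift along the tool's x, y, z in m, then the gripper's target within -1 to 1 (fully open at 1, half-way at 0, shut at -1). A call has 1 to 20 rows; each row shifts and turns the commanded pose from where the row before left it, along the tool's axes as they then stand; what a row does not reach is not made up. A row lasts 1/12 s, in which the tool goes at most 41.7 mm and 7.16 degrees, less where a joint would pass 70% of its speed; a pose out of reach is approached as far as the arm can. A call is refused whole if a number of a shift passes 0.0417 or a number of a turn 7.16, either way. A call with a gripper value outside its range is refused whole. The fingers move at their own pace and stop on an object; "squeeze" is the grip in N (left out, the last holds). Time passes only in rows, so rows that do not move let the fingers close. It gives the time, the measured TCP pose, the force and the opening at its end, in the units of the state.
- get_state(): the state, without advancing time (a new reading comes with each control period).
- grab_frame(name): name is "side" or "top"; returns the picture (384x512x3 uint8, red, green, blue); there is no depth.
- camera_model(name): a dict with "intrinsics" (3x3 intrinsics, pixels), "R" (3x3) and "t" (3): a world point X has camera coordinates R X + t. Camera axes: x right, y down, z forward; pixel columns grow to the right and rows downward; lengths in m; the calibration is good to about 2 mm. A picture is of the moment at which its call begins. camera_model takes no time and is no camera call.
- finish_job(): hands the job in, once; it reports no verdict.
Trained networks look in the newest picture that a camera, given by its name, has taken for a name from the list of things; names that differ only in an ending like _2 or _b are one class to them, and where a whole thing is asked for, a point or a joint stands for the part that bears it (a point fixed in the world has none). Each returns a list of dicts, best first, with "conf" (0 to 1); they miss things now and then, are a little off and sometimes report something else, mostly with a low value. They report only what shows in the picture. A call takes as long as a camera call. They do not tell look-alikes from the thing itself.
- outline_of(target, camera): "mask" (384x512 bool, what is visible of it) and "bbox" ([centre column, centre row, width, height] in pixels, round what is visible of it).
The state is a dict: "clock": time; "qpos": joint angles; "qd": joint speeds; "joint_efforts": joint torques, N m; "tool_pos": TCP position; "ee_rot": TCP orientation; "contact_force": force on the tool from outside, world axes, zero at the start; "wrist_torque": the same for the moment, N m; "width": finger opening in m.
Only numpy, scipy, OpenCV 4.12 (cv2) and the standard library are available. Lean on these libraries where they do the work, as an engineer would, in place of code of your own. Each camera call takes 0.05 s, during which the arm holds its last target. There are 200 camera calls.

### The job

Set the lidded dish with the brown, silt-stained filter down into the round recess of the white inspection stage and let go of it; then take the hand loupe from its cradle and hold it level, with the lens centred over that dish and at the height of the white line on the stage's red focus collar so that I can look through it. Finish while still holding it there in the gripper, quite still: do not put it down. The loupe must not touch the dish or the stage, the dish must stay upright, the collar must stay as it was set, and leave the other dish, the forceps, the vial and the dropper bottle where they are.

Things in the scene. Friction and masses are not known exactly. Their poses are not given: they have to be found in the camera images.
- dish_silt: round clear lidded plastic dish holding a brown-stained filter disc; 54 mm diameter, 16 mm high, straight sided, 35 g, loose on the worktop. Origin: centre of its underside; z up.
- dish_blank: the same dish with a clean white filter (54 mm diameter, 16 mm high); stays where it is. Origin: centre of its underside. The two dishes may stand in either place.
- stage: inspection stage fixed to the worktop: white plate 156 x 106 mm, its top 16 mm above the worktop. Origin: on the worktop under the centre of the recess; z up; x points from the recess to the upright post. The plate reaches from x = -53 to +103 mm and y = -53 to +53 mm. The round recess (62 mm across, 4 mm deep, rim with a 2 mm chamfer, flat floor at z = 12 mm) is centred at x = y = 0; the post (10 mm diameter, top at z = 187 mm) stands at x = 85 mm.
- focus_line (a point): centre of the white line round the red collar (22 mm diameter, 16 mm high) on the stage's post; its height is the focal height for the lens centre. The collar is clamped on the post, 85 to 125 mm above the worktop, and a thumbscrew sticks out of its far side.
- loupe: lit hand loupe. Origin: centre of the lens (its mid-plane); z is the lens axis, up; x points from the handle to the lens. Black rim 72 mm in outer diameter, 10 mm thick; straight flat-sided grey handle on the -x side, from x = -50 to -155 mm, 24 mm wide (y), 18 mm thick (z, centred on the lens plane). 160 g, centre of mass about 93 mm behind the lens centre. It lies in its cradle with the lens end raised: x points 15 degrees above the horizontal.
- cradle: sloping cradle of the loupe, fixed to the worktop: foot 120 x 56 x 6 mm, two forks that carry the handle at loupe x = -63 and -142 mm and reach up beside it to half its thickness (37 mm over their outsides), and a low stop behind the handle's end. Between the forks (73 mm) the handle is free on both sides, and its underside is about 26 mm above the foot at the middle. Origin: underside of the foot, below the loupe's x = -95 mm; x along the handle towards the lens.
- forceps: steel forceps lying flat, 125 mm long (y), 14 mm wide, 8 mm high; bystander. Origin: centre of the underside.
- vial_b: glass vial with black cap, 27 mm diameter, 62 mm high; bystander. Origin: centre of the underside.
- dropper_bottle: amber dropper bottle, 38 mm diameter, 106 mm high; bystander. Origin: centre of the underside.
There are look-alikes about, which are no part of the job. What is shaped like the dish_silt but orange or pink is not meant.

How it is judged:
On the way, in this order (a step that is already met when the one before it is completed fails the run):
1. the silt dish sits flat in the recess of the stage, let go, with the loupe still in its cradle (horizontal distance between dish_silt and stage below 0.006 m and z of dish_silt in the frame of stage below 0.0132 m and angle between dish_silt's own z axis and vertical below 0.05 rad and contact force between the fingers and dish_silt below 0.1 N and contact force between loupe and cradle above 0.3 N), for 0.3 s.
2. the loupe is lifted out of its cradle by the gripper (contact force between the fingers and loupe above 1 N and contact force between loupe and cradle below 0.05 N and height (world z) of loupe above 0.075 m), for 0.2 s.
At the end, for the whole second after the job is handed in: Silt dish flat in the recess, let go (within 6 mm of centre, underside under 13.2 mm high); loupe held by the fingers alone, still, lens centre within 10 mm of the dish centre seen from above and 6 mm of the white line's height, lens axis within 0.10 rad of vertical (horizontal distance between dish_silt and stage below 0.006 m and z of dish_silt in the frame of stage below 0.0132 m and angle between dish_silt's own z axis and vertical below 0.05 rad and contact force between the fingers and dish_silt below 0.1 N and horizontal distance between loupe and dish_silt below 0.01 m and z of loupe in the frame of focus_line between -0.006 and 0.006 m and angle between loupe's own z axis and vertical below 0.1 rad and linear speed of loupe below 0.02 m/s and angular speed of loupe below 0.15 rad/s and contact force between the fingers and loupe above 1 N and contact force between loupe and stage below 0.05 N and contact force between loupe and cradle below 0.05 N and contact force between loupe and dish_silt below 0.05 N); the arm keeps its last pose, push and grip.
It fails at once if the loupe touches the dish or the stage (contact force between loupe and stage above 0.5 N or contact force between loupe and dish_silt above 0.5 N).
It fails at once if the silt dish is tipped (angle between dish_silt's own z axis and vertical above 0.5 rad).
It fails at once if the focus collar is shifted (distance of focus_line from where it was at the start of the episode above 0.004 m).
It fails at once if a bystander is disturbed (distance of any of dish_blank, forceps, vial_b, dropper_bottle from where it was at the start of the episode above 0.02 m).
It also fails if it takes over 58 s, if anything falls off the work surface, if the arm or the gripper's body presses on something with over 40 N, if the wrist force passes 120 N, or if a joint passes its speed limit or range.

## Working session

There is one attempt and no reset: what is moved stays moved. The work goes in short steps, Python scripts to look and compute and a tool call to move; the robot and the scene stay as the last step left them, time stands still between calls to the robot, and variables do not carry over. Pictures are saved under pics/ and viewed, about 8 in all and at most 12, crops included, and the job is handed in when it is done.

Besides the shell and the picture viewer there is one more tool, called after "Call:" by a JSON object that holds its "op" and its "data", one argument or row to a line. step_arm: Moves the arm, as the interface text tells. Its arguments: {"type":"object","properties":{"commands":{"type":"array","items":{"type":"array","items":{"type":"number"}}},"squeeze":{"type":"number"}},"required":["commands"]}

```bash
mkdir -p pics; ls; python3 - <<'E'
from plant import *
import cv2,numpy as np
for n in("side","top"):
    f=grab_frame(n); cv2.imwrite(f"pics/{n}0.png",f[:,:,::-1]); np.save(f"{n}0.npy",f)
    c=camera_model(n); print(n,c)
    for t in("dish_silt","dish_blank","stage","focus_line","loupe","cradle","forceps","vial_b","dropper_bottle"):
        for d in outline_of(t,n): print(t,round(d["conf"],2),np.round(d["bbox"],1))
print(get_state(),hold_point_z)
a=cv2.imread("pics/side0.png");b=cv2.imread("pics/top0.png")
cv2.imwrite("pics/both.png",np.vstack([cv2.resize(a,(400,300)),cv2.resize(b,(400,300))]))
E
```

```text
pics
side {'intrinsics': array([[368.2678918 ,   0.        , 257.5394376 ],
       [  0.        , 368.2678918 , 193.81782365],
       [  0.        ,   0.        ,   1.        ]]), 'R': array([[-0.27215356,  0.96218629, -0.0114008 ],
       [ 0.52554628,  0.1387046 , -0.839382  ],
       [-0.80606051, -0.23443245, -0.54342238]]), 't': array([ 0.01640741, -0.28033854,  1.48359598])}
dish_silt 0.8 [332.6 187.1  17.4  12.1]
dish_silt 0.65 [284.  222.   21.7  17.6]
dish_silt 0.57 [366.8 223.7  20.1  21. ]
dish_silt 0.32 [295.9 188.2  18.2   9.9]
dish_blank 0.71 [294.  187.5  21.8  14. ]
stage 0.94 [219.9 187.6  62.2  69.6]
focus_line 0.65 [285.2 221.1  24.6  16.8]
focus_line 0.34 [238.2 234.7  10.9  26.8]
loupe 0.84 [332.4 217.3  43.2  35.3]
cradle 0.96 [321.5 222.8  35.   39.4]
forceps 0.72 [156.8 199.2  41.5   3.3]
vial_b 0.81 [238.1 234.2  15.   23.3]
dropper_bottle 0.72 [203.6 238.6  17.5  40.3]
top {'intrinsics': array([[410.11643104,   0.        , 249.70144609],
       [  0.        , 410.11643104, 192.99378006],
       [  0.        ,   0.        ,   1.        ]]), 'R': array([[ 0.01
[... 692 characters left out ...]
414e-06, 1.41822001e+00]), 'qd': array([-2.21878833e-04,  1.40846890e-03, -6.94783287e-04,  2.17527447e-04,
        9.85931746e-05, -1.20030506e-03]), 'joint_efforts': array([ 2.32257866e-03, -5.55388999e+01,  3.44738960e+01,  1.23942787e-03,
       -1.24809824e-05, -1.31882430e-05]), 'tool_pos': array([0.22013652, 0.50401947, 0.23127496]), 'ee_rot': array([[-9.16397384e-01,  4.00269701e-01, -1.32585247e-05],
       [ 4.00269702e-01,  9.16397384e-01, -6.77005413e-06],
       [ 9.44022977e-06, -1.15110456e-05, -1.00000000e+00]]), 'contact_force': array([ 0.13450133, -0.15595638,  0.16800044]), 'wrist_torque': array([ 0.02051962, -0.0368869 , -0.01920787]), 'width': 0.08573399672192301} 0.0187
```

View crops.

```bash
python3 - <<'E'
import cv2,numpy as np
a=cv2.imread("pics/side0.png")[150:280,120:400];b=cv2.imread("pics/top0.png")[110:300,110:350]
cv2.imwrite("pics/cs.png",cv2.resize(a,None,fx=2.8,fy=2.8,interpolation=cv2.INTER_CUBIC))
cv2.imwrite("pics/ct.png",cv2.resize(b,None,fx=3.1,fy=3.1,interpolation=cv2.INTER_CUBIC))
E
```

```text
(no output)
```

View pics/cs.png

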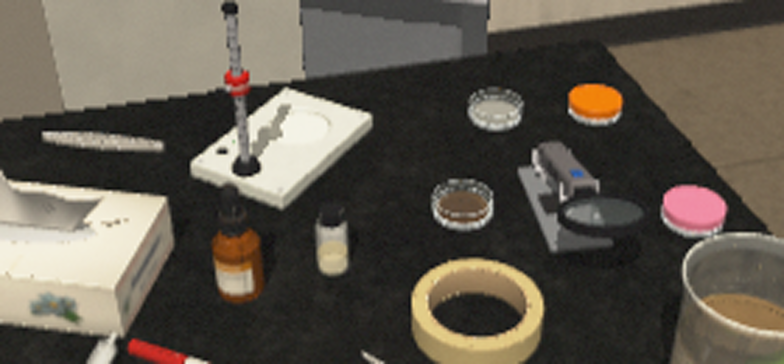

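View pics/ct.png

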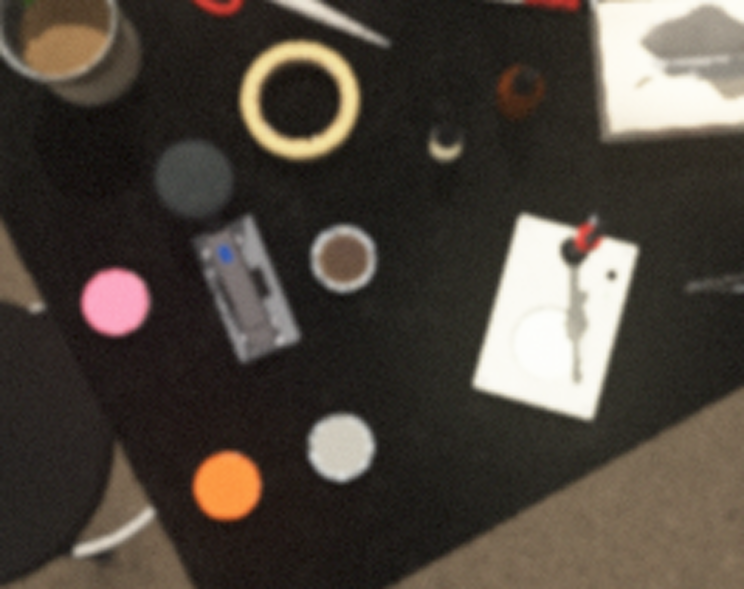

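```bash
cat > h.py <<'E'
from plant import *
import cv2,numpy as np
from scipy.optimize import minimize,least_squares
CAM={n:camera_model(n) for n in("side","top")}
def proj(n,X):
    c=CAM[n]; p=(np.atleast_2d(X)@c["R"].T+c["t"])@c["intrinsics"].T; return p[:,:2]/p[:,2:]
def ray(n,uv):
    c=CAM[n]; d=c["R"].T@np.linalg.solve(c["intrinsics"],[*uv,1]); return -c["R"].T@c["t"],d
def onz(n,uv,z):
    o,d=ray(n,uv); return o+d*(z-o[2])/d[2]
def tri(obs):
    r=lambda X:np.concatenate([proj(n,X)[0]-uv for n,uv in obs.items()])
    s=least_squares(r,[.5,.1,.05]); return s.x,s.fun
def Rz(a): return np.array([[np.cos(a),-np.sin(a),0],[np.sin(a),np.cos(a),0],[0,0,1]])
def Ry(a): return np.array([[np.cos(a),0,np.sin(a)],[0,1,0],[-np.sin(a),0,np.cos(a)]])
def box(a,b): return np.array([[x,y,z] for x in(a[0],b[0]) for y in(a[1],b[1]) for z in(a[2],b[2])],float)
def cyl(r,z0,z1,c=(0,0),n=32):
    t=np.arange(n)*2*np.pi/n
    return np.vstack([np.c_[c[0]+r*np.cos(t),c[1]+r*np.sin(t),np.full(n,z)] for z in(z0,z1)])
LOUPE=[cyl(.036,-.005,.005),box((-.155,-.012,-.009),(-.03,.012,.009))]
DISH=[cyl(.027,0,.016)]
STAGE=[box((-.053,-.053,0),(.103,.053,.016))]
K=4
def render(n,parts,R,t):
    m=np.zeros((384*K,512*K),np.uint8)
    for P in parts:
        q=(proj(n,P@R.T+t)+.5)*K
        h=cv2.convexHull(q.astype(np.float32)).astype(np.int32); cv2.fillConvexPoly(m,h,255)
    return cv2.resize(m,(512,384),interpolation=cv2.INTER_AREA)/255.
def fit(parts,pose,p0,masks,scale):
    def cost(p):
        R,t=pose(np.asarray(p0)+p*scale); s=0
        for n,m in masks.items():
            r=render(n,parts,R,t); s+=1-np.minimum(r,m).sum()/np.maximum(r,m).sum()
        return s
    k=len(p0); best=None
    sol=minimize(cost,np.zeros(k),method="Nelder-Mead",options=dict(initial_simplex=np.vstack([-np.ones(k)*.3,np.eye(k)]),maxiter=300,xatol=.01,fatol=1e-4))
    return np.asarray(p0)+sol.x*np.asarray(scale),sol.fun
def mask(t,n,near=None):
    L=outline_of(t,n)
    if near is not None: L=[d for d in L if np.hypot(*(np.array(d["bbox"][:2])-near))<12]
    return L[0]["mask"].astype(float) if L else None
E
cat > m1.py <<'E'
from h import *
S=np.load("side0.npy").astype(int);T=np.load("top0.npy").astype(int);IM={"side":S,"top":T}
grab_frame("side");grab_frame("top")
# dish
md={n:mask("dish_silt",n,uv) for n,uv in(("side",(285,223)),("top",(221,193)))}
md={n:m for n,m in md.items() if m is not None}
x0=onz("top",(221.5,193.3),.012)
print("dish ray",x0[:2],onz("side",(285,222.5),.008)[:2])
for s in(md,{k:md[k] for k in md if k=="top"},{k:md[k] for k in md if k=="side"}):
    if s: print("dish",list(s),fit(DISH,lambda p:(np.eye(3),np.array([p[0],p[1],0])),x0[:2],s,[.01,.01]))
# stage
ms={n:mask("stage",n) for n in CAM}
w=cv2.inRange(np.load("top0.npy"),(150,150,150),(255,255,255)); k,l,st,ce=cv2.connectedComponentsWithStats(w)
i=l[225,284]; print("white comp",st[i] if i else None)
if i:
    hull=cv2.convexHull(np.argwhere(l==i)[:,::-1].astype(np.int32)); m=np.zeros(w.shape,np.uint8); cv2.fillConvexPoly(m,hull,1); ms["topw"]=m.astype(float)
c0=onz("top",(286,222),.016); post=onz("top",(295,191),.016); yaw=np.arctan2(*(post-c0)[1::-1]); print("rough",c0,post,yaw)
f=lambda p:(Rz(p[2]),np.array([p[0],p[1],0]))
for s in({"top":ms["topw"]} if i else {}, {"top":ms["top"]},{"side":ms["side"],"top":ms.get("topw",ms["top"])}):
    if s: print("stage",list(s),fit(STAGE,f,[*c0[:2],yaw],s,[.01,.01,.1]))
# red collar
for n,c in(("side",(205,180)),("top",(299,186))):
    a=IM[n]; r=(a[...,0]-np.maximum(a[...,1],a[...,2])>50); k,l,st,ce=cv2.connectedComponentsWithStats(r.astype(np.uint8))
    j=min(range(1,k),key=lambda j:np.hypot(*(ce[j]-c))); print(n,"red",st[j],ce[j]); IM[n+"c"]=ce[j]
print("collar",tri({"side":IM["sidec"],"top":IM["topc"]}))
# loupe
ml={n:mask("loupe",n) for n in CAM}
x,_=tri({"side":(334.6,226),"top":(172.9,167.4)}); print("lens tri",x,_)
h=onz("top",(190,212),.04); yaw=np.arctan2(*(x-h)[1::-1])
g=lambda p:(Rz(p[3])@Ry(-np.radians(15)),np.array(p[:3]))
for s in(ml,{"top":ml["top"]}):
    print("loupe",list(s),fit(LOUPE,g,[*x[:2],.066,yaw],s,[.01,.01,.01,.1]))
mc={n:mask("cradle",n) for n in CAM}
o=x-.095*np.array([np.cos(yaw),np.sin(yaw),0])
print("cradle top", fit([box((-.06,-.028,0),(.06,.028,.006))],f,[*o[:2],yaw],{"top":mc["top"]},[.01,.01,.1]))
for n,uv in(("vial_b",(253.6,158)),("dropper_bottle",(276,141)),("dish_blank",(221,254))): print(n,onz("top",uv,.03)[:2])
E
python3 m1.py
```

```text
dish ray [0.61847957 0.22628301] [0.62221556 0.2306154 ]
dish ['side', 'top'] (array([0.61985275, 0.23006102]), np.float64(0.1848542103485511))
dish ['top'] (array([0.61918724, 0.23060421]), np.float64(0.1058848162380529))
dish ['side'] (array([0.62017504, 0.22890242]), np.float64(0.061150118957813415))
white comp [ 263  179   52   66 2205]
rough [0.54300712 0.04906827 0.016     ] [0.62813185 0.02514819 0.016     ] -0.2739360350340702
stage ['top'] (array([ 0.54716088,  0.0477948 , -0.26117293]), np.float64(0.05161887354032302))
stage ['top'] (array([ 0.54943791,  0.04751918, -0.24270036]), np.float64(0.058410835692719876))
stage ['side', 'top'] (array([ 0.54563719,  0.04796183, -0.25249651]), np.float64(0.23360541542221314))
side red [200 175   9  10  61] [204.47540984 179.14754098]
top red [295 182   9   9  50] [298.3 186.3]
collar (array([0.63133554, 0.02760276, 0.10891592]), array([ 0.36024336,  0.03103584,  0.34768207, -0.12515201]))
lens tri [0.67947287 0.3531153  0.06457647] [-0.29716212  0.02011873 -0.35074351  0.03908567]
loupe ['side', 'top'] (array([0.68026739, 0.35383586, 0.06561955, 0.40524254]), np.float64(0.17379748829731556))
loupe ['top'] (array([0.68109841, 0.35390955, 0.06429747, 0.40432589]), np.float64(0.09309113423033966))
cradle top (array([0.59264148, 0.31462343, 0.4311885 ]), np.float64(0.49692169371066486))
vial_b [0.71485259 0.14030268]
dropper_bottle [0.76306367 0.07984518]
dish_blank [0.45479    0.22284168]
```

Candidates in the top picture for the silt dish: brown filter (221,193), white filter (221,254), pink lid (147,207) and orange lid (183,267). I choose the brown one at (221,193) in the top view, (285,222) in the side view. Both crops show it clearly brown. Its world position is (0.620, 0.230), and both cameras agree. I'm moving above it now.

Call:
{"op": "step_arm", "data": {
  "commands": [
    [0,0,-4.35,0,0,0,1],
    [0,0,-4.35,0,0,0,1],
    [0,0,0,-0.0285,-0.0101,0.007,1],
    [0,0,0,-0.0285,-0.0101,0.007,1],
    [0,0,0,-0.0285,-0.0101,0.007,1],
    [0,0,0,-0.0285,-0.0101,0.007,1],
    [0,0,0,-0.0285,-0.0101,0.007,1],
    [0,0,0,-0.0285,-0.0101,0.007,1],
    [0,0,0,-0.0285,-0.0101,0.007,1],
    [0,0,0,-0.0285,-0.0101,0.007,1],
    [0,0,0,-0.0285,-0.0101,0.007,1],
    [0,0,0,-0.0285,-0.0101,0.007,1],
    [0,0,0,-0.0285,-0.0101,0.007,1],
    [0,0,0,-0.0285,-0.0101,0.007,1],
    [0,0,0,-0.0285,-0.0101,0.007,1],
    [0,0,0,-0.0285,-0.0101,0.007,1],
    [0,0,0,-0.0285,-0.0101,0.007,1],
    [0,0,0,-0.0285,-0.0101,0.007,1],
    [0,0,0,0,0,0,1],
    [0,0,0,0,0,0,1]
  ]
}}

```text
clock: 3.17
tool_pos: [0.62, 0.2293, 0.1181]
ee_rot: [[-0.966, 0.259, -0.002], [0.259, 0.966, -0.0], [0.001, -0.001, -1.0]]
contact_force: [-0.7, 0.7, 0.2]
width: 0.0854
```

Call:
{"op": "step_arm", "data": {
  "commands": [
    [0,0,0,0,0,0.016,1],
    [0,0,0,0,0,0.016,1],
    [0,0,0,0,0,0.016,1],
    [0,0,0,0,0,0.016,1],
    [0,0,0,0,0,0.016,1],
    [0,0,0,0,0,0.016,1],
    [0,0,0,0,0,0.016,1],
    [0,0,0,0,0,0,1],
    [0,0,0,0,0,0,1]
  ],
  "squeeze": 25
}}

```text
clock: 3.92
tool_pos: [0.6182, 0.2313, 0.0073]
ee_rot: [[-0.967, 0.256, -0.001], [0.256, 0.967, -0.0], [0.001, -0.001, -1.0]]
contact_force: [-0.6, -0.1, 0.5]
width: 0.0855
```

```bash
python3 - <<'E'
from h import *
a=grab_frame("side");b=grab_frame("top");np.save("side1.npy",a);np.save("top1.npy",b)
a=cv2.resize(a[170:250,225:345],None,fx=5,fy=5,interpolation=cv2.INTER_CUBIC)
b=cv2.resize(b[140:230,160:280],None,fx=2.4,fy=2.4,interpolation=cv2.INTER_CUBIC)
c=np.zeros((400,600,3),np.uint8);c[:]=a;cv2.imwrite("pics/g1.png",c[:,:,::-1])
E
```

```text
(no output)
```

View pics/g1.png

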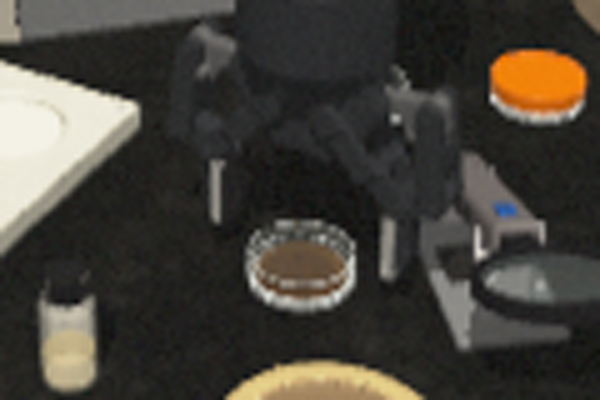

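The brown dish at crop (302,265) is centred between the pads, and the left and right pads are clear of the cradle. I'm closing now.

Call:
{"op": "step_arm", "data": {
  "commands": [
    [0,0,0,0,0,0,0.5],
    [0,0,0,0,0,0,0.2],
    [0,0,0,0,0,0,-0.2],
    [0,0,0,0,0,0,-0.2],
    [0,0,0,0,0,0,-0.2],
    [0,0,0,0,0,0,-0.2],
    [0,0,0,0,0,0,-0.2],
    [0,0,0,0,0,0,-0.2],
    [0,0,0,0,0,0,-0.2]
  ],
  "squeeze": 25
}}

```text
clock: 4.77
tool_pos: [0.6197, 0.2308, 0.0085]
ee_rot: [[-0.966, 0.257, 0.001], [0.257, 0.966, 0.001], [-0.001, 0.001, -1.0]]
contact_force: [-0.9, -0.2, 6.6]
width: 0.0524
```

Call:
{"op": "step_arm", "data": {
  "commands": [
    [0,0,0,0,0,-0.003,-0.2],
    [0,0,0,0,0,-0.005,-0.2],
    [0,0,0,0,0,-0.01,-0.2],
    [0,0,0,0,0,-0.015,-0.2],
    [0,0,0,0,0,-0.015,-0.2],
    [0,0,0,0,0,-0.01,-0.2],
    [0,0,0,0,0,-0.005,-0.2],
    [0,0,0,0,0,0,-0.2],
    [0,0,0,0,0,0,-0.2]
  ]
}}

```text
clock: 5.52
tool_pos: [0.6192, 0.2306, 0.0702]
ee_rot: [[-0.966, 0.257, 0.0], [0.257, 0.966, -0.0], [-0.0, 0.0, -1.0]]
contact_force: [-0.0, -0.6, -0.6]
width: 0.0521
```

```bash
python3 - <<'E'
from h import *
a=grab_frame("side");s=get_state();print(s["tool_pos"],s["width"],s["contact_force"])
for d in outline_of("dish_silt","side"): print(d["conf"],d["bbox"])
a=cv2.resize(a[150:230,225:345],None,fx=5,fy=5,interpolation=cv2.INTER_CUBIC);cv2.imwrite("pics/g2.png",a[:,:,::-1])
print(proj("side",[[.62,.2305,z] for z in (.04,.05,.06,.07)]))
E
```

```text
[0.61895915 0.2305512  0.06970789] 0.05203832693384473 [ 0.00367173  0.36644033 -0.12346254]
0.7 [333.8, 184.8, 17.0, 11.5]
0.57 [366.8, 224.2, 19.9, 16.8]
0.52 [285.4, 200.5, 20.5, 16.2]
0.48 [320.6, 222.5, 31.2, 31.8]
[[285.52259856 211.62006567]
 [285.64455461 208.30261464]
 [285.76798802 204.94497672]
 [285.89292578 201.54641723]]
```

View pics/g2.png

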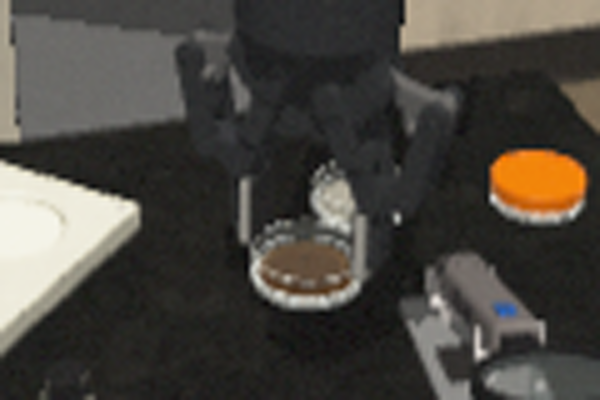

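Call:
{"op": "step_arm", "data": {
  "commands": [
    [0,0,0,0.001,-0.008,0,-0.2],
    [0,0,0,0.0019,-0.0163,0,-0.2],
    [0,0,0,0.0019,-0.0163,0,-0.2],
    [0,0,0,0.0019,-0.0163,0,-0.2],
    [0,0,0,0.0019,-0.0163,0,-0.2],
    [0,0,0,0.0019,-0.0163,0,-0.2],
    [0,0,0,0.0019,-0.0163,0,-0.2],
    [0,0,0,0.0019,-0.0163,0,-0.2],
    [0,0,0,0.0019,-0.0163,0,-0.2],
    [0,0,0,0.0019,-0.0163,0,-0.2],
    [0,0,0,0.0019,-0.0163,0,-0.2],
    [0,0,0,0.0019,-0.0163,0,-0.2],
    [0,0,0,0.001,-0.008,0,-0.2],
    [0,0,0,0,0,0,-0.2],
    [0,0,0,0,0,0,-0.2]
  ]
}}

```text
clock: 6.87
tool_pos: [0.5469, 0.0475, 0.0703]
ee_rot: [[-0.966, 0.258, 0.0], [0.258, 0.966, 0.0], [-0.0, 0.0, -1.0]]
contact_force: [0.7, -0.5, -0.7]
width: 0.0516
```

Call:
{"op": "step_arm", "data": {
  "commands": [
    [0,0,0,0,0,0.01,-0.2],
    [0,0,0,0,0,0.01,-0.2],
    [0,0,0,0,0,0.01,-0.2],
    [0,0,0,0,0,0.007,-0.2],
    [0,0,0,0,0,0,-0.2],
    [0,0,0,0,0,0,-0.2]
  ]
}}

```text
clock: 7.37
tool_pos: [0.5465, 0.0481, 0.0324]
ee_rot: [[-0.967, 0.257, -0.002], [0.257, 0.967, 0.0], [0.002, -0.0, -1.0]]
contact_force: [-0.4, 0.5, -0.2]
width: 0.0522
```

```bash
python3 - <<'E'
from h import *
a=grab_frame("side").copy();s=get_state();print(s["tool_pos"],s["width"],s["contact_force"])
L=outline_of("dish_silt","side")
for d in L: print(d["conf"],d["bbox"])
L=[d for d in L if np.hypot(*(np.array(d["bbox"][:2])-proj("side",[.547,.0475,.03])[0]))<12]
if L: print(fit(DISH,lambda p:(np.eye(3),np.array([p[0],p[1],.0245])),[.547,.0475],{"side":L[0]["mask"].astype(float)},[.01,.01]))
x0,y0,k=190,150,7
c=cv2.resize(a[y0:y0+80,x0:x0+100],None,fx=k,fy=k,interpolation=cv2.INTER_CUBIC)
def dr(P,col):
    q=(proj("side",P)+.5-[x0,y0])*k; cv2.polylines(c,[q.astype(np.int32)],True,col,1)
f=lambda r,z:cyl(r,z,z)[:32]+[.547,.0475,0]
dr(f(.031,.016),(0,0,255)); dr(f(.027,s["tool_pos"][2]-.0085),(0,255,0)); dr(f(.027,s["tool_pos"][2]+.0075),(0,255,0))
cv2.imwrite("pics/g3.png",c[:,:,::-1])
E
```

```text
[0.54694224 0.04795838 0.03301123] 0.052097931345655664 [-0.13350524 -0.39376286 -0.27712981]
0.68 [332.8, 186.8, 16.3, 13.8]
0.67 [366.1, 224.1, 20.0, 18.6]
0.53 [223.1, 187.8, 14.9, 16.7]
(array([0.54858002, 0.04545026]), np.float64(0.2900425810678021))
```

View pics/g3.png

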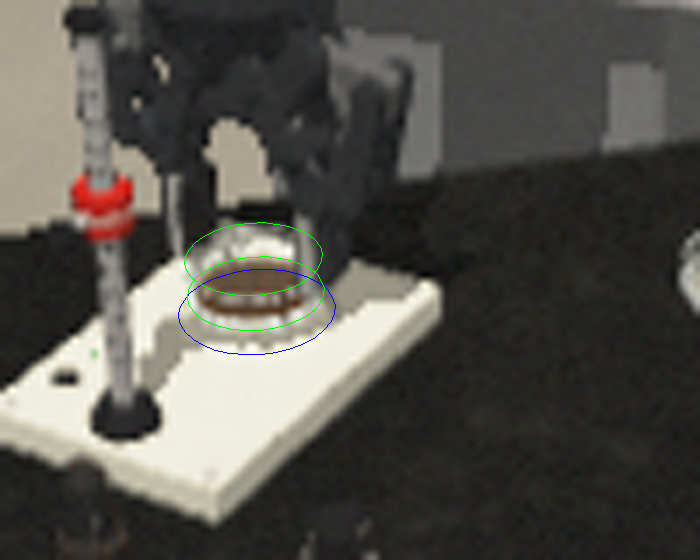

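Call:
{"op": "step_arm", "data": {
  "commands": [
    [0,0,0,0,0,0.003,-0.2],
    [0,0,0,0,0,0.003,-0.2],
    [0,0,0,0,0,0.003,-0.2],
    [0,0,0,0,0,0.002,-0.2],
    [0,0,0,0,0,0,-0.2],
    [0,0,0,0,0,0,-0.2]
  ]
}}

```text
clock: 7.97
tool_pos: [0.5469, 0.0477, 0.0222]
ee_rot: [[-0.966, 0.257, -0.0], [0.257, 0.966, -0.0], [0.0, -0.0, -1.0]]
contact_force: [0.0, -0.7, -0.7]
width: 0.0523
```

Call:
{"op": "step_arm", "data": {
  "commands": [
    [0,0,0,0,0,0.001,-0.2],
    [0,0,0,0,0,0.001,-0.2],
    [0,0,0,0,0,0,-0.2],
    [0,0,0,0,0,0,-0.2],
    [0,0,0,0,0,0,-0.2]
  ]
}}

```text
clock: 8.38
tool_pos: [0.5471, 0.0478, 0.0205]
ee_rot: [[-0.966, 0.257, 0.0], [0.257, 0.966, -0.0], [-0.0, 0.0, -1.0]]
contact_force: [-0.7, -0.6, 4.7]
width: 0.052
```

Call:
{"op": "step_arm", "data": {
  "commands": [
    [0,0,0,0,0,0,0.3],
    [0,0,0,0,0,0,0.5],
    [0,0,0,0,0,0,0.7],
    [0,0,0,0,0,0,1],
    [0,0,0,0,0,0,1],
    [0,0,0,0,0,0,1],
    [0,0,0,0,0,-0.01,1],
    [0,0,0,0,0,-0.02,1],
    [0,0,0,0,0,-0.03,1],
    [0,0,0,0,0,-0.035,1],
    [0,0,0,0,0,-0.035,1],
    [0,0,0,0,0,-0.03,1],
    [0,0,0,0,0,-0.02,1],
    [0,0,0,0,0,0,1],
    [0,0,0,0,0,0,1]
  ]
}}

```text
clock: 9.63
tool_pos: [0.5474, 0.0478, 0.2019]
ee_rot: [[-0.966, 0.257, 0.003], [0.257, 0.966, -0.0], [-0.003, 0.001, -1.0]]
contact_force: [0.8, -0.2, -0.6]
width: 0.0857
```

```bash
python3 - <<'E'
from h import *
a=grab_frame("side").copy();s=get_state();print(s["tool_pos"],s["qpos"])
L=outline_of("dish_silt","side")
L=[d for d in L if np.hypot(*(np.array(d["bbox"][:2])-proj("side",[.547,.0475,.02])[0]))<12]
if L: print(L[0]["conf"],fit(DISH,lambda p:(np.eye(3),np.array([p[0],p[1],.012])),[.547,.0475],{"side":L[0]["mask"].astype(float)},[.01,.01]))
x0,y0,k=190,150,7
c=cv2.resize(a[y0:y0+80,x0:x0+100],None,fx=k,fy=k,interpolation=cv2.INTER_CUBIC)
def dr(P,col):
    q=(proj("side",P)+.5-[x0,y0])*k; cv2.polylines(c,[q.astype(np.int32)],True,col,1)
f=lambda r,z:cyl(r,z,z)[:32]+[.547,.0475,0]
dr(f(.031,.016),(0,0,255)); dr(f(.027,.028),(0,255,0))
cv2.imwrite("pics/g4.png",c[:,:,::-1])
E
```

```text
[0.54676694 0.04781276 0.2005026 ] [-6.57027607e-02  2.66851698e-01 -4.56990253e-02  1.25777627e+00
  2.66355860e-05  1.94260680e-01]
0.79 (array([0.54755614, 0.04756   ]), np.float64(0.05880432201377328))
```

View pics/g4.png

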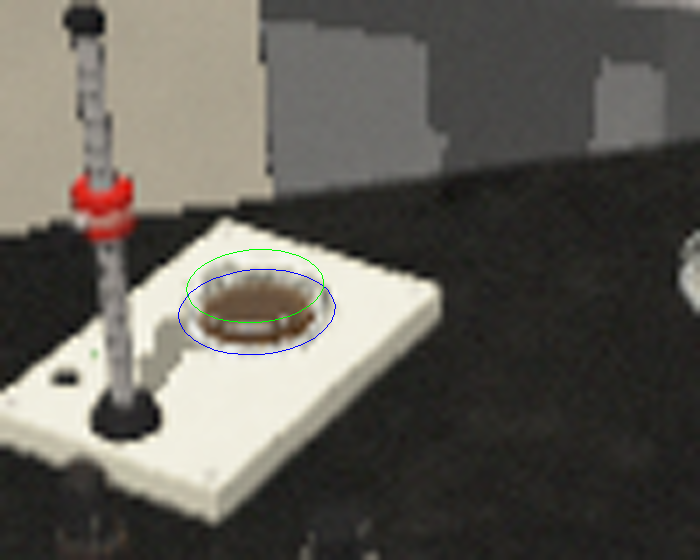

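The dish sits flat in the recess. Contact came at the floor height, the blue circle matches the rim, and the mask fit gives (0.5476, 0.0476). I'm moving on to the loupe.

Call:
{"op": "step_arm", "data": {
  "commands": [
    [0,0,-6.35,0,0,0,0.2],
    [0,0,-6.35,0,0,0,0.2],
    [0,0,-6.35,0,0,0,0.2],
    [0,0,-6.35,0,0,0,0.2],
    [0,0,-6.35,0,0,0,0.2],
    [0,0,-6.35,0,0,0,0.2],
    [0,0,0,-0.0111,0.0191,0.0084,0.2],
    [0,0,0,-0.0111,0.0191,0.0084,0.2],
    [0,0,0,-0.0111,0.0191,0.0084,0.2],
    [0,0,0,-0.0111,0.0191,0.0084,0.2],
    [0,0,0,-0.0111,0.0191,0.0084,0.2],
    [0,0,0,-0.0111,0.0191,0.0084,0.2],
    [0,0,0,-0.0111,0.0191,0.0084,0.2],
    [0,0,0,-0.0111,0.0191,0.0084,0.2],
    [0,0,0,-0.0111,0.0191,0.0084,0.2],
    [0,0,0,-0.0111,0.0191,0.0084,0.2],
    [0,0,0,-0.0111,0.0191,0.0084,0.2],
    [0,0,0,-0.0111,0.0191,0.0084,0.2],
    [0,0,0,0,0,0,0.2],
    [0,0,0,0,0,0,0.2]
  ]
}}

```text
clock: 11.4
tool_pos: [0.5778, 0.3114, 0.0972]
ee_rot: [[-0.918, -0.396, -0.004], [-0.396, 0.918, -0.002], [0.004, 0.0, -1.0]]
contact_force: [-0.3, -0.3, 0.8]
width: 0.051
```

Call:
{"op": "step_arm", "data": {
  "commands": [
    [0,-5,0,0,0,0,0.2],
    [0,-5,0,0,0,0,0.2],
    [0,-5,0,0,0,0,0.2],
    [0,0,0,0,0,0,0.2],
    [0,0,0,0,0,0,0.2]
  ]
}}

```text
clock: 11.82
tool_pos: [0.5777, 0.3096, 0.0998]
ee_rot: [[-0.889, -0.393, 0.235], [-0.38, 0.919, 0.101], [-0.256, -0.0, -0.967]]
contact_force: [0.4, 0.9, 0.9]
width: 0.0514
```

```bash
python3 - <<'E'
from h import *
s=get_state();p,R=s["tool_pos"],s["ee_rot"];print(p,s["width"],s["clock"],s["qpos"])
Rl=Rz(.405)@Ry(-np.radians(15));Rt=Rl@np.diag([-1,1,-1])
print("rot err deg (tool)",np.degrees(cv2.Rodrigues(R.T@Rt)[0].ravel()))
g=np.array([.6803,.3538,.0655])-.097*Rl[:,0]; t=g+.0187*Rt[:,2]
print("shift tool",R.T@(t-p))
E
```

```text
[0.57774339 0.30959235 0.09975826] 0.05142279764302456 11.8167 [ 0.35885297  0.34727728 -0.23432694  0.73055735  0.01142758 -0.04385443]
rot err deg (tool) [-0.02197782 -0.16719387 -0.04332483]
shift tool [-0.00224191  0.00025469  0.08068922]
```

Call:
{"op": "step_arm", "data": {
  "commands": [
    [0,0,0,-0.002,0,0.01,0.2],
    [0,0,0,0,0,0.015,0.2],
    [0,0,0,0,0,0.015,0.2],
    [0,0,0,0,0,0.015,0.2],
    [0,0,0,0,0,0.015,0.2],
    [0,0,0,0,0,0.01,0.2],
    [0,0,0,0,0,0,0.2],
    [0,0,0,0,0,0,0.2]
  ],
  "squeeze": 60
}}

```text
clock: 12.48
tool_pos: [0.6005, 0.3199, 0.0219]
ee_rot: [[-0.888, -0.394, 0.236], [-0.381, 0.919, 0.101], [-0.257, 0.0, -0.966]]
contact_force: [0.8, -0.1, 0.9]
width: 0.0512
```

```bash
python3 - <<'E'
from h import *
s=get_state();print(s["tool_pos"],s["width"],s["contact_force"])
a=grab_frame("side");b=grab_frame("top")
a=cv2.resize(a[175:255,270:390],None,fx=5,fy=5,interpolation=cv2.INTER_CUBIC);cv2.imwrite("pics/g5.png",a[:,:,::-1])
E
```

```text
[0.60045091 0.31985432 0.02185434] 0.05117515865460787 [ 0.81852135 -0.14831462  0.94974875]
```

View pics/g5.png

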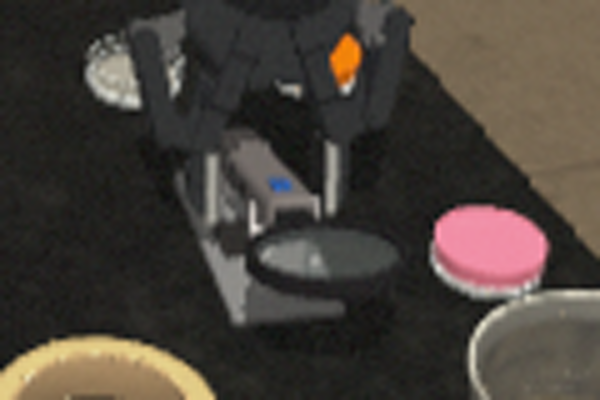

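The pads straddle the handle at crop (212,220) and (333,210), with no contact. I'm closing.

Call:
{"op": "step_arm", "data": {
  "commands": [
    [0,0,0,0,0,0,0],
    [0,0,0,0,0,0,-0.2],
    [0,0,0,0,0,0,-0.4],
    [0,0,0,0,0,0,-0.6],
    [0,0,0,0,0,0,-1],
    [0,0,0,0,0,0,-1],
    [0,0,0,0,0,0,-1],
    [0,0,0,0,0,0,-1],
    [0,0,0,0,0,0,-1],
    [0,0,0,0,0,0,-1]
  ],
  "squeeze": 60
}}

```text
clock: 13.42
tool_pos: [0.6001, 0.3198, 0.0237]
ee_rot: [[-0.887, -0.394, 0.239], [-0.381, 0.919, 0.102], [-0.26, -0.0, -0.966]]
contact_force: [-2.5, -2.5, 5.1]
width: 0.023
```

Call:
{"op": "step_arm", "data": {
  "commands": [
    [0,0,0,0,0,-0.003,-1],
    [0,0,0,0,0,-0.006,-1],
    [0,0,0,0,0,-0.01,-1],
    [0,0,0,0,0,-0.015,-1],
    [0,0,0,0,0,-0.02,-1],
    [0,0,0,0,0,-0.02,-1],
    [0,0,0,0,0,-0.02,-1],
    [0,0,0,0,0,-0.02,-1],
    [0,0,0,0,0,-0.02,-1],
    [0,0,0,0,0,-0.015,-1],
    [0,0,0,0,0,-0.006,-1],
    [0,0,0,0,0,0,-1],
    [0,0,0,0,0,0,-1],
    [0,0,0,0,0,0,-1]
  ]
}}

```text
clock: 14.58
tool_pos: [0.5625, 0.3039, 0.1713]
ee_rot: [[-0.888, -0.394, 0.236], [-0.381, 0.919, 0.101], [-0.257, 0.0, -0.966]]
contact_force: [-0.3, 0.1, -2.2]
width: 0.0232
```

```bash
cat > lp.py <<'E'
from h import *
from scipy.spatial.transform import Rotation as Ro
def measure(a0=.097):
    s=get_state();p,R=s["tool_pos"],s["ee_rot"];print(p,s["width"],s["contact_force"],s["clock"])
    f=lambda q:(R@np.diag([-1,1,-1])@Ry(-q[3]), p-.0187*R[:,2]-R[:,0]*q[0]+R[:,1]*q[1]-R[:,2]*q[2])  # lens offset in loupe-like tool axes
    M={}
    for n in CAM:
        grab_frame(n); u=proj(n,f([.08,0,0,0])[1])[0]
        L=[d for d in outline_of("loupe",n) if np.hypot(*(np.array(d["bbox"][:2])-u))<30]
        if L: M[n]=L[0]["mask"].astype(float); print(n,round(L[0]["conf"],2),L[0]["bbox"])
    lens=LOUPE[:1]+[box((-.155,-.012,-.009),(-.03,.012,.009))]
    for S in([M]+[{k:M[k]} for k in M] if len(M)>1 else [M]):
        q,c=fit(lens,f,[a0,0,0,0],S,[.008,.005,.005,.05]); Rl,t=f(q)
        print(list(S),"off",np.round(q,4),"cost",round(c,3),"lens",np.round(t,4),"tilt",np.round(np.arccos(Rl[2,2]),3),"yaw",round(np.arctan2(Rl[1,0],Rl[0,0]),3))
if __name__=="__main__": measure()
E
python3 lp.py
```

```text
[0.562539   0.30390406 0.17128347] 0.023181306496509492 [-0.31706461  0.06075554 -2.18614432] 14.5833
side 0.95 [337.6, 155.3, 36.1, 23.5]
top 0.91 [168.8, 180.7, 32.3, 48.8]
['side', 'top'] off [ 0.0961  0.0013 -0.0003  0.0266] cost 0.523 lens [0.6431 0.3399 0.2137] tilt 0.287 yaw 0.405
['side'] off [ 0.0999 -0.0001  0.0004  0.0268] cost 0.205 lens [0.6468 0.3399 0.2154] tilt 0.287 yaw 0.405
['top'] off [ 0.0962  0.0078 -0.0553  0.5333] cost 0.27 lens [0.6535 0.3514 0.1606] tilt 0.793 yaw 0.405
```

Call:
{"op": "step_arm", "data": {
  "commands": [
    [0,3,0,0,0,0,-1],
    [0,4,0,0,0,0,-1],
    [0,4,0,0,0,0,-1],
    [0,4,0,0,0,0,-1],
    [0,0,5.8,0,0,0,-1],
    [0,0,5.8,0,0,0,-1],
    [0,0,5.8,0,0,0,-1],
    [0,0,5.8,0,0,0,-1],
    [0,0,0,0,0,0,-1],
    [0,0,0,0,0,0,-1]
  ]
}}

```text
clock: 15.62
tool_pos: [0.563, 0.3041, 0.1719]
ee_rot: [[-1.0, -0.003, -0.001], [-0.003, 1.0, -0.0], [0.001, -0.0, -1.0]]
contact_force: [0.3, -0.3, -1.1]
width: 0.0231
```

Call:
{"op": "step_arm", "data": {
  "commands": [
    [0,0,0,0.0045,-0.0105,0,-1],
    [0,0,0,0.0093,-0.0213,0,-1],
    [0,0,0,0.0093,-0.0213,0,-1],
    [0,0,0,0.0093,-0.0213,0,-1],
    [0,0,0,0.0093,-0.0213,0,-1],
    [0,0,0,0.0093,-0.0213,0,-1],
    [0,0,0,0.0093,-0.0213,0,-1],
    [0,0,0,0.0093,-0.0213,0,-1],
    [0,0,0,0.0093,-0.0213,0,-1],
    [0,0,0,0.0093,-0.0213,0,-1],
    [0,0,0,0.0093,-0.0213,0,-1],
    [0,0,0,0.0093,-0.0213,0,-1],
    [0,0,0,0.0045,-0.0105,0,-1],
    [0,0,0,0,0,0,-1],
    [0,0,0,0,0,0,-1],
    [0,0,0,0,0,0,-1]
  ]
}}

```text
clock: 16.95
tool_pos: [0.452, 0.049, 0.1726]
ee_rot: [[-1.0, -0.001, 0.001], [-0.001, 1.0, 0.0], [-0.001, 0.0, -1.0]]
contact_force: [0.3, 1.1, -1.4]
width: 0.0232
```

```bash
python3 lp.py; python3 - <<'E'
from h import *
print(get_state()["ee_rot"])
# collar silhouette height, post xy from the stage fit
S=np.load("side0.npy").astype(int);T=np.load("top0.npy").astype(int)
for xy in((.6290,.0260),(.6313,.0276)):
  for n,a,c in(("side",S,(204,179)),("top",T,(298,186))):
    r=(a[...,0]-np.maximum(a[...,1],a[...,2])>40); k,l,st,ce=cv2.connectedComponentsWithStats(r.astype(np.uint8))
    j=min(range(1,k),key=lambda j:np.hypot(*(ce[j]-c))); m=(l==j).astype(np.uint8)
    m=cv2.morphologyEx(m,cv2.MORPH_CLOSE,np.ones((5,5),np.uint8)).astype(float)
    print(xy,n,fit([cyl(.011,-.008,.008)],lambda p:(np.eye(3),np.array([*xy,p[0]])),[.105],{n:m},[.01]))
E
```

```text
[0.45198553 0.04903397 0.17258498] 0.02317645699073007 [ 0.3267583   1.09329282 -1.39897569] 16.95
side 0.87 [225.6, 130.3, 29.5, 27.7]
top 0.76 [294.1, 222.9, 29.0, 42.3]
['side', 'top'] off [ 0.0958  0.0013 -0.0003  0.021 ] cost 0.595 lens [0.5477 0.0504 0.1911] tilt 0.022 yaw 0.001
['side'] off [0.0973 0.001  0.0004 0.0263] cost 0.193 lens [0.5493 0.0501 0.1917] tilt 0.027 yaw 0.001
['top'] off [0.096  0.0013 0.001  0.0593] cost 0.395 lens [0.5479 0.0504 0.1923] tilt 0.06 yaw 0.001
[[-9.99998980e-01 -1.41336121e-03 -2.03691557e-04]
 [-1.41338157e-03  9.99998996e-01  9.98381874e-05]
 [ 2.03550246e-04  1.00125979e-04 -9.99999974e-01]]
(0.629, 0.026) side (array([0.10707812]), np.float64(0.1592048631139903))
(0.629, 0.026) top (array([0.11124219]), np.float64(0.2577621267731376))
(0.6313, 0.0276) side (array([0.1085]), np.float64(0.19070617412870383))
(0.6313, 0.0276) top (array([0.1076875]), np.float64(0.18888026894233245))
```

Call:
{"op": "step_arm", "data": {
  "commands": [
    [0,0,0,0,-0.0015,0.006,-1],
    [0,0,0,0,0,0.011,-1],
    [0,0,0,0,0,0.012,-1],
    [0,0,0,0,0,0.012,-1],
    [0,0,0,0,0,0.012,-1],
    [0,0,0,0,0,0.012,-1],
    [0,0,0,0,0,0.011,-1],
    [0,0,0,0,0,0.006,-1],
    [0,0,0,0,0,0,-1],
    [0,0,0,0,0,0,-1],
    [0,0,0,0,0,0,-1]
  ]
}}

```text
clock: 18.07
tool_pos: [0.4521, 0.0473, 0.0909]
ee_rot: [[-1.0, -0.0, 0.001], [-0.0, 1.0, -0.0], [-0.001, -0.0, -1.0]]
contact_force: [-0.5, -0.1, -1.1]
width: 0.023
```

```bash
python3 lp.py; python3 - <<'E'
from h import *
s=get_state();p,R=s["tool_pos"],s["ee_rot"];out=[]
for n,(x0,y0),k in(("side",(180,130),6),("top",(250,170),5)):
    a=grab_frame(n); np.save(n+"2.npy",a)
    c=np.ascontiguousarray(cv2.resize(a[y0:y0+80,x0:x0+(130 if n=="side" else 130)],None,fx=k,fy=k,interpolation=cv2.INTER_CUBIC))
    L=p-.0187*R[:,2]-.0965*R[:,0]
    for P,col in((cyl(.036,.005,.005)[:32]+L,(0,255,0)),(cyl(.036,-.005,-.005)[:32]+L,(0,255,0)),(cyl(.012,0.108,.108)[:32]+[.6295,.0265,0],(255,255,0)),(cyl(.027,.028,.028)[:32]+[.5475,.0477,0],(0,0,255))):
        cv2.polylines(c,[((proj(n,P)+.5-[x0,y0])*k).astype(np.int32)],True,col,1)
    cv2.imwrite(f"pics/f_{n}.png",c[:,:,::-1])
E
```

```text
[0.45207997 0.04726461 0.09086162] 0.022976477317206825 [-0.45516472 -0.11057732 -1.12245883] 18.0667
side 0.71 [225.2, 157.6, 26.7, 34.5]
top 0.72 [292.0, 222.2, 25.7, 35.0]
['side', 'top'] off [ 0.0956 -0.0002 -0.0007  0.0705] cost 0.647 lens [0.5477 0.0471 0.1089] tilt 0.071 yaw 0.0
['side'] off [ 0.0974 -0.0009 -0.0005  0.0728] cost 0.232 lens [0.5494 0.0464 0.1091] tilt 0.073 yaw 0.0
['top'] off [ 0.1054 -0.0127 -0.1102  0.7163] cost 0.334 lens [ 0.5575  0.0346 -0.0006] tilt 0.717 yaw 0.0
```

View pics/f_side.png

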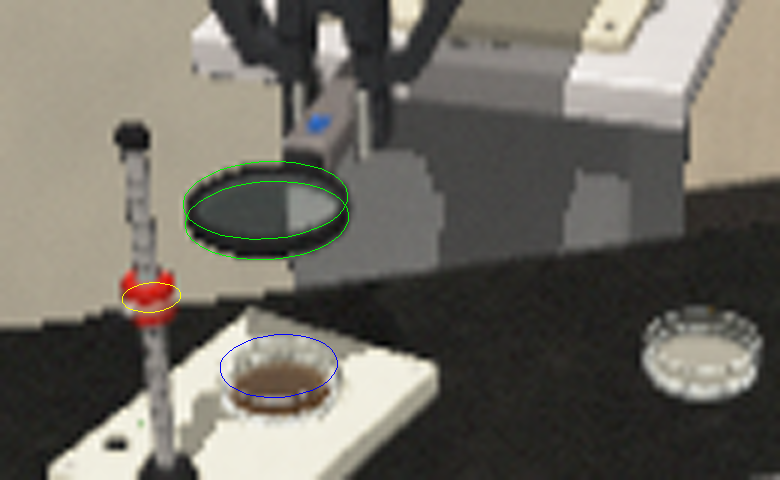

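View pics/f_top.png

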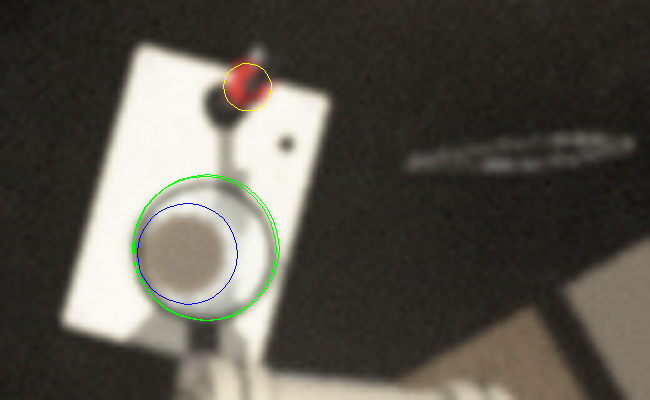

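```bash
python3 - <<'E'
from h import *
s=get_state();p,R=s["tool_pos"],s["ee_rot"];L0=p-.0187*R[:,2]-.0965*R[:,0];print(L0,s["qd"].round(4))
grab_frame("side");grab_frame("top");M={}
for n in CAM:
    m=outline_of("loupe",n)[0]["mask"].astype(np.uint8)
    keep=np.zeros(m.shape,np.uint8)
    cv2.fillConvexPoly(keep,cv2.convexHull(proj(n,cyl(.046,-.005,.005)+L0).astype(np.float32)).astype(np.int32),1)
    hd=np.zeros_like(keep);cv2.fillConvexPoly(hd,cv2.convexHull(proj(n,box((-.2,-.014,-.02),(-.037,.014,.02))+L0).astype(np.float32)).astype(np.int32),1)
    M[n]=(m*keep*(1-hd)).astype(float); print(n,M[n].sum())
# ellipse of the lens+rim in the side view; level vs tilted model
for S in({"side":M["side"]},{"top":M["top"]},M):
    print(list(S),"level xyz",*[np.round(v,4) for v in fit(LOUPE[:1],lambda q:(np.eye(3),np.array(q)),L0,S,[.006,.006,.006])])
for th in(-.15,-.1,-.05,0,.05,.1,.15):
    print(th,*[np.round(v,4) for v in fit(LOUPE[:1],lambda q:(Ry(-th),np.array(q)),L0,M,[.006,.006,.006])])
E
```

```text
[0.54837688 0.04721867 0.10949991] [-0.0006  0.0019 -0.003  -0.     -0.0005 -0.0003]
side 254.0
top 647.0
['side'] level xyz [0.5071 0.0319 0.0853] 0.2945
['top'] level xyz [0.5474 0.05   0.1122] 0.0564
['side', 'top'] level xyz [0.5475 0.0493 0.1092] 0.3898
-0.15 [0.5473 0.0485 0.1076] 0.4807
-0.1 [0.5473 0.0492 0.1091] 0.4554
-0.05 [0.547  0.0494 0.1097] 0.4241
0 [0.5475 0.0493 0.1092] 0.3898
0.05 [0.5472 0.0492 0.1083] 0.3661
0.1 [0.5474 0.0485 0.1074] 0.357
0.15 [0.5479 0.0485 0.1057] 0.366
```

```bash
python3 - <<'E'
from h import *
s=get_state();p,R=s["tool_pos"],s["ee_rot"];L0=p-.0187*R[:,2]-.0965*R[:,0]
a=cv2.resize(np.load("side2.npy"),None,fx=4,fy=4,interpolation=cv2.INTER_CUBIC)
g=a.max(2); 
u=proj("side",cyl(.040,-.006,.006)+L0); keep=np.zeros(g.shape,np.uint8); cv2.fillConvexPoly(keep,cv2.convexHull(((u+.5)*4).astype(np.float32)).astype(np.int32),1)
hd=np.zeros_like(keep);cv2.fillConvexPoly(hd,cv2.convexHull(((proj("side",box((-.2,-.02,-.012),(-.034,.02,.03))+L0)+.5)*4).astype(np.float32)).astype(np.int32),1)
for th in(60,75):
    m=((g<th)&(keep>0)&(hd==0)).astype(np.uint8)
    k,l,st,ce=cv2.connectedComponentsWithStats(m); j=1+st[1:,4].argmax(); pts=np.argwhere(l==j)[:,::-1]
    h=cv2.convexHull(pts.astype(np.int32)); f=np.zeros_like(m); cv2.fillConvexPoly(f,h,255)
    M=cv2.resize(f,(512,384),interpolation=cv2.INTER_AREA)/255.
    print(th,"bbox px",np.r_[pts.min(0),pts.max(0)]/4)
    for t in(-.15,-.1,-.05,0,.05,.1,.15):   # rigid about the pad axis: lens height follows tilt
        f1=lambda q:(Ry(-t),L0+[0+q[0],q[1],.0965*np.sin(t)])
        q,c=fit(LOUPE[:1],f1,[0,0],{"side":M},[.004,.004]); print(t,np.round(q,4),round(c,4),end=" | ")
        q,c=fit(LOUPE[:1],lambda q:(Ry(-t),L0+[0,q[0],q[1]]),[0,0],{"side":M},[.004,.004]); print("free z",np.round(q,4),round(c,4))
E
```

```text
60 bbox px [211.25 158.   238.   172.5 ]
-0.15 [-0.028  -0.0101] 0.2417 | free z [ 0.0006 -0.0019] 0.2834
-0.1 [-0.0201 -0.0064] 0.221 | free z [0.0007 0.0017] 0.2507
-0.05 [-0.0098 -0.0033] 0.1949 | free z [0.0007 0.0009] 0.2138
0 [-0.0021  0.0004] 0.1647 | free z [ 0.0012 -0.0005] 0.169
0.05 [0.0082 0.0051] 0.1327 | free z [ 0.0013 -0.0002] 0.1171
0.1 [0.0182 0.0067] 0.1032 | free z [ 0.001  -0.0008] 0.0807
0.15 [0.0284 0.0114] 0.0982 | free z [ 0.0001 -0.002 ] 0.0793
75 bbox px [211.25 157.75 238.25 172.75]
-0.15 [-0.0254 -0.0092] 0.2165 | free z [0.0008 0.001 ] 0.2522
-0.1 [-0.0165 -0.0055] 0.1891 | free z [0.0009 0.001 ] 0.2161
-0.05 [-0.01   -0.0028] 0.1617 | free z [ 0.0003 -0.0002] 0.1814
0 [-0.0014  0.0008] 0.1313 | free z [ 0.0009 -0.0007] 0.132
0.05 [0.0094 0.0048] 0.1005 | free z [ 0.0009 -0.0006] 0.0859
0.1 [0.0182 0.0082] 0.0858 | free z [ 0.0012 -0.0013] 0.0645
0.15 [0.0282 0.0117] 0.0918 | free z [ 0.0009 -0.0019] 0.0844
```

Position checks agree: the lens is at about (0.548, 0.048, 0.109), the dish centre is (0.5475, 0.0477) and the line is at about z 0.108. Most tilt estimates put the lens end 0–0.06 rad high, so I'm nosing it down 1° and letting it settle.

Call:
{"op": "step_arm", "data": {
  "commands": [
    [0,0.5,0,0,0,0,-1],
    [0,0.5,0,0,0,0,-1],
    [0,0,0,0,0,0,-1],
    [0,0,0,0,0,0,-1],
    [0,0,0,0,0,0,-1],
    [0,0,0,0,0,0,-1],
    [0,0,0,0,0,0,-1],
    [0,0,0,0,0,0,-1]
  ]
}}

```text
clock: 19.23
tool_pos: [0.4517, 0.0472, 0.0904]
ee_rot: [[-1.0, -0.0, -0.017], [-0.0, 1.0, -0.0], [0.017, 0.0, -1.0]]
contact_force: [0.1, 0.4, -1.9]
width: 0.0231
```

```bash
python3 - <<'E'
from h import *
grab_frame("side")
L=[d for d in outline_of("dish_silt","side") if np.hypot(*(np.array(d["bbox"][:2])-proj("side",[.547,.0475,.02])[0]))<12]
if L: print("dish",L[0]["conf"],fit(DISH,lambda p:(np.eye(3),np.array([p[0],p[1],.012])),[.547,.0475],{"side":L[0]["mask"].astype(float)},[.01,.01]))
s=get_state();p,R=s["tool_pos"],s["ee_rot"];print(p,s["qd"].round(4),s["width"],"lens",p-.0187*R[:,2]-.0965*R[:,0],s["clock"])
if np.abs(s["qd"]).max()<.01: print(finish_job())
E
```

```text
dish 0.52 (array([0.54632433, 0.04705757]), np.float64(0.13062499057158794))
[0.45168794 0.04724588 0.09045469] [ 0.     -0.0011 -0.0007  0.0002  0.0004 -0.0016] 0.02298125849679734 lens [0.54849928 0.04725354 0.10746948] 19.3333
the job is handed in; nothing more can be done
None
```

I set the silt dish down in the stage's recess and let go of it. The loupe came out of its cradle and is held still and roughly level over the dish at the collar's line height. I handed the job in at 19.3 s; no verdict was reported.

| Last check | Measured | Allowed |
|---|---|---|
| Dish centre from recess centre | about 1 mm; dish (0.546, 0.047), recess (0.547, 0.048) | 6 mm |
| Dish seated on the recess floor | contact felt at the floor height; height not measured again | underside under 13.2 mm |
| Lens centre from dish centre, seen from above | about 2 mm; lens (0.548, 0.047) | 10 mm |
| Lens height against the white line | lens 0.1075 m; line between 0.107 and 0.111 m | 6 mm |
| Joint speeds at hand-in | under 0.002 rad/s | lens under 0.02 m/s and 0.15 rad/s |

- **Lens position:** these figures come from the gripper pose and the measured grip offset. The overlays in both pictures matched them just before the final 1° correction.
- **Tilt:** this is the least certain check. The reliable estimates before that correction put the lens end 0 to 0.07 rad high, so the remaining tilt should be under 0.06 rad. Some lens-only outline fits read about 0.10 to 0.15 rad, and two top-view fits gave unusable values. I discounted these because the hand and handle hid part of the loupe.
- **Other things:** I touched none of the other items, and the collar looked unchanged in the last pictures. I did not measure their positions again at the end.

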